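# Set out two gate-post feet for tack welding

### The job

Set out the two gate-post feet ready for tacking: stand the square tube in the middle of the dark rectangular plate, square to it, with the yellow cap sitting centred and square on top of it, and stand the brass hinge lug upright on that plate midway between the tube and the blue stripe, centred across the plate with its long side parallel to the stripe. Stand the red pipe upright in the middle of the round flange. Leave the magnet, the brush and the tin where they are.

Things in the scene. Friction and masses are not known exactly. Their poses are not given: they have to be found in the camera images.
- foot_plate: fixed dark steel plate lying on the bench, 160 (its x) by 100 (its y) by 10 mm thick, any yaw; origin at the centre of its underside, z up. A blue stripe 20 mm wide runs across its top along the +x end (from x = +60 to +80 mm). The hinge lug's place is centred at x = +40, y = 0 mm; the tube's is at x = 0, y = 0. Four flush black dots are bolt holes, look only
- flange: fixed bright aluminium disc lying on the bench, 110 mm diameter, 10 mm thick; origin at the centre of its underside, z up. Four flush black dots are look only
- tube_mid (a point): loose piece of bare steel square tube standing open end up, 40 by 40 mm outside, 4 mm wall, 50 mm tall, 0.23 kg; point at its centre, 25 mm above its foot; x and y across its flat faces, z up
- cap_mid (a point): loose yellow square post cap lying flat, 46 by 46 mm, 14 mm thick, solid and flat both sides, 0.13 kg; point at its centre, 7 mm above its underside; x and y across its sides, z up
- lug_mid (a point): loose brass hinge lug standing upright, 20 mm thick (its x), 44 mm long (its y), 42 mm tall: a block with a barrel of 20 mm diameter along its top, the flat ends at y = +-22 mm; 0.28 kg; point at its centre, 21 mm above its foot, z up
- pipe_mid (a point): loose red round pipe stub standing on end, 48 mm outside diameter, 38 mm bore, 55 mm tall, 0.28 kg; point at its centre, z up
- magnet: loose welding magnet lying flat, orange and dark, 60 by 60 by 18 mm, 0.3 kg; origin at the centre of its underside. To be left alone
- brush: loose hand brush lying on the bench, some 200 mm long; origin at its underside. To be left alone
- tin: loose closed tin with a grey label, 60 mm diameter, 70 mm tall, 0.3 kg; origin at the centre of its underside. To be left alone
Things that resemble listed ones, but are neither listed nor needed, are in the scene too. What is shaped like the part that bears cap_mid but green is not meant.

How it is judged:
At the end, for the whole second after the job is handed in: All upright, at rest, let go: tube within 12 mm of the plate's centre; lug within 12 mm along and across of midway between tube and stripe; cap on the tube within 10 mm; pipe within 12 mm of the flange's centre; tube, cap and lug square within 0.2 rad (horizontal distance between tube_mid and foot_plate below 0.012 m and height (world z) of tube_mid between 0.031 and 0.039 m and angle between each of tube_mid, lug_mid, cap_mid, pipe_mid's own z axis and vertical below 0.1 rad and (angle between the x axis of tube_mid and the x axis of foot_plate, either way round below 0.2 rad or angle between the x axis of tube_mid and the y axis of foot_plate, either way round below 0.2 rad) and x of lug_mid in the frame of foot_plate between 0.028 and 0.052 m and y of lug_mid in the frame of foot_plate between -0.012 and 0.012 m and height (world z) of lug_mid between 0.027 and 0.035 m and angle between the y axis of lug_mid and the y axis of foot_plate, either way round below 0.2 rad and horizontal distance between cap_mid and tube_mid below 0.01 m and z of cap_mid in the frame of tube_mid between 0.028 and 0.036 m and (angle between the x axis of cap_mid and the x axis of tube_mid, either way round below 0.2 rad or angle between the x axis of cap_mid and the y axis of tube_mid, either way round below 0.2 rad) and horizontal distance between pipe_mid and flange below 0.012 m and height (world z) of pipe_mid between 0.0335 and 0.0415 m and linear speed of each of tube, lug, cap, pipe below 0.01 m/s and angular speed of each of tube, lug, cap, pipe below 0.1 rad/s); the robot touches nothing.
It fails at once if The magnet was moved more than 25 mm (distance of magnet from where it was at the start of the episode above 0.025 m).
It fails at once if The brush was moved more than 25 mm (distance of brush from where it was at the start of the episode above 0.025 m).
It fails at once if The tin was moved more than 25 mm (distance of tin from where it was at the start of the episode above 0.025 m).
It also fails if it takes over 102 s, if anything falls off the work surface, if the arm or the gripper's body presses on something with over 40 N, if the wrist force passes 120 N, or if a joint passes its speed limit or range.

### The arm

A 7-joint arm with a two-finger parallel gripper is mounted at the origin on the work surface. World frame = base frame: x ahead of the robot, y to its left, z up, the work surface at z = 0. Lengths are in m, angles in rad, forces in N, time in s.
With the tool pointing down it reaches from about 0.35 to 0.9 m from the base axis. Payload 8.1 kg.
Tool frame: the origin (TCP) lies at the centre of the arm's flange, where the gripper is bolted on; the fingertips stand 178 mm ahead of it and the grasp point (between the pads) lies 159 mm ahead of it; x points along the fingers, z is the direction in which the jaws open and shut, and the axes are right-handed (so a half turn about x gives the same grasp; the last joint's range is limited). The gripper opens to 92 mm and grips with 3 to 60 N. Pads are 19 mm wide; open, the fingers measure 130 mm over their backs; the gripper's body (75 mm by 190 mm) begins 47 mm behind the grasp point.
Start: joints at [-1.319, 0.434, 0.025, 1.573, -0.012, 1.134, -0.075], TCP at [0.217, 0.586, 0.405] pointing down, gripper open.
Joint ranges: [-2.62, 2.62], [-0.44, 2.09], [-1.27, 1.32], [0.08, 2.57], [-1.32, 4.46], [0.12, 2], [-2.74, 2.74]. Speed limits (rad/s): [2.22, 2.22, 3.01, 3.01, 3.14, 3.14, 3.14].

### API

Orientations are given as a rotation vector (axis times angle).
In Python, from cell import arm, get_image, search_frame, pinpoint gives the robot as it stands.
- The arm moves only by the tool arm_command, never from a script. Its argument "motion" is a list of rows, each a list of 7 numbers: the finger opening in mm, from 0 to 91.8, then the shift along the tool's x, y, z in mm, then the turn, a rotation vector about the tool's x, y, z in degrees. In form: [[fingers, x, y, z, ax, ay, az], ...]. A call has 1 to 5 rows; each row shifts and turns the commanded pose from where the row before left it, along the tool's axes as they then stand; what a row does not reach is not made up. A row lasts 1/8 s, in which the tool goes at most 62.5 mm and 10.7 degrees, less where a joint would pass 70% of its speed; a pose out of reach is approached as far as the arm can. A call with a gripper value outside its range is refused whole. The fingers move at their own pace and stop on an object; "newtons" is the grip in N (left out, the last holds). Time passes only in rows, so rows that do not move let the fingers close. It gives the time, the measured TCP pose, the force and the opening at its end, in the units of the state.
- arm.observe(): the state, without advancing time (a new reading comes with each control period).
- get_image(name): name is "scene" or "top"; returns a dict with "frame" (480x640x3 uint8, red, green, blue), "range_z" (480x640 float32, m along the optical axis (not along the pixel's ray), 0 where there is no reading), "K" (3x3 intrinsics, pixels), "origin" and "rotation" of the camera in the world. Camera axes: x right, y down, z forward; pixel columns grow to the right and rows downward; lengths in m; the calibration is good to about 2 mm. A picture is of the moment at which its call begins.
- arm.sign_off(): hands the job in, once; it reports no verdict.
Trained networks look in the newest picture that a camera, given by its name, has taken for a name from the list of things; names that differ only in an ending like _2 or _b are one class to them, and where a whole thing is asked for, a point or a joint stands for the part that bears it (a point fixed in the world has none). Each returns a list of dicts, best first, with "p" (0 to 1); they miss things now and then, are a little off and sometimes report something else, mostly with a low value. They report only what shows in the picture. A call takes as long as a camera call. They do not tell look-alikes from the thing itself.
- search_frame(camera, target): "point" ([x, y, z] in m, in world coordinates, good to about 4 mm: the middle of the surface that is visible of it).
- pinpoint(camera, target): "point" ([x, y, z] in m, in world coordinates, good to about 4 mm: a listed point, or the origin of a listed thing).
The state is a dict: "clock": time; "joints": joint angles; "dq": joint speeds; "joint_efforts": joint torques, N m; "position": TCP position; "ee_rot": TCP orientation; "force": force on the tool from outside, world axes, zero at the start; "ft_torque": the same for the moment, N m; "width": opening from 0.0 (shut) to 1.0 (fully open).
Only numpy, scipy, OpenCV 4.12 (cv2) and the standard library are available. Lean on these libraries where they do the work, as an engineer would, in place of code of your own. Each camera call takes 0.05 s, during which the arm holds its last target. There are 200 camera calls.

## Working session

There is one attempt and no reset: what is moved stays moved. The work goes in short steps, Python scripts to look and compute and a tool call to move; the robot and the scene stay as the last step left them, time stands still between calls to the robot, and variables do not carry over. Pictures are saved under pics/ and viewed, about 12 in all and at most 16, crops included, and the job is handed in when it is done.

Besides the shell and the picture viewer there is one more tool, called after "Request:" by a JSON object that holds its "method" and its "body", one argument or row to a line. arm_command: Moves the arm, as the interface text tells. Its arguments: {"type":"object","properties":{"motion":{"type":"array"},"newtons":{"type":"number"}},"required":["motion"]}

```bash
ls; mkdir -p pics; cat > h.py <<'E'
import numpy as np, cv2
from cell import arm, get_image, search_frame, pinpoint
from scipy.spatial.transform import Rotation as R
def world(im):
    K=im["K"];z=im["range_z"];v,u=np.mgrid[:480,:640]
    c=np.stack([(u-K[0,2])/K[0,0]*z,(v-K[1,2])/K[1,1]*z,z],-1)
    w=c@np.array(im["rotation"]).T+np.array(im["origin"]); w[z==0]=np.nan
    return w
E
python3 - <<'E'
from h import *
s=arm.observe();print(s)
for n in("scene","top"):
    im=get_image(n);cv2.imwrite(f"pics/{n}0.png",im["frame"][...,::-1]);print(n,im["origin"],np.round(im["rotation"],3).tolist(),im["K"].tolist())
    for t in["foot_plate","flange","tube_mid","cap_mid","lug_mid","pipe_mid","magnet","brush","tin"]:
        print(t,[(np.round(d["point"],3).tolist(),round(d["p"],2)) for d in pinpoint(n,t)])
E
```

```text
pics
{'clock': 0.0, 'joints': array([-1.31858243,  0.43522142,  0.02497715,  1.57410736, -0.01159576,
        1.13399197, -0.07508916]), 'dq': array([-8.28019265e-05, -8.88004211e-04, -1.93344027e-03, -3.43308139e-04,
        2.98724047e-04,  3.45802015e-04,  2.94366224e-04]), 'joint_efforts': array([-6.94363353e-04, -6.67840576e+01,  9.84433182e-01, -3.14451098e+01,
       -6.06385432e-02,  4.33255406e-02,  1.65786801e-04]), 'position': array([0.21708608, 0.58583653, 0.4039418 ]), 'ee_rot': array([-0.9449452 ,  1.35768313,  0.94325477]), 'force': array([ 0.50723205, -0.31591404, -0.13558846]), 'ft_torque': array([-0.01216618, -0.03582432, -0.02946207]), 'width': 0.9994445852637025}
scene [1.45962283 0.27669055 0.89603171] [-1.472, -2.023, 0.907] [[494.54519249170846, 0.0, 326.7312671491617], [0.0, 494.54519249170846, 238.23721644997394], [0.0, 0.0, 1.0]]
foot_plate [([0.649, -0.154, 0.001], 0.69)]
flange [([0.644, 0.161, -0.001], 0.6)]
tube_mid [([0.444, -0.24, 0.027], 0.6)]
cap_mid [([0.354, 0.133, 0.011], 0.79), ([0.491, 0.141, 0.004], 0.78), ([0.352, -0.031, 0.009], 0.69), ([0.42
[... 240 characters left out ...]
33 1.02137211] [-2.222, 2.171, -0.118] [[437.63404077900503, 0.0, 322.61000368708056], [0.0, 437.63404077900503, 238.66875698213994], [0.0, 0.0, 1.0]]
foot_plate [([0.643, -0.157, 0.002], 0.79)]
flange [([0.648, 0.162, -0.002], 0.63)]
tube_mid [([0.444, -0.243, 0.026], 0.75)]
cap_mid [([0.487, 0.142, 0.006], 0.92), ([0.351, -0.033, 0.006], 0.87), ([0.431, 0.064, 0.008], 0.82), ([0.354, 0.14, 0.006], 0.73)]
lug_mid [([0.648, 0.159, -0.0], 0.53), ([0.45, -0.074, 0.024], 0.52)]
pipe_mid [([0.436, 0.227, 0.029], 0.76)]
magnet [([0.774, 0.001, -0.002], 0.88)]
brush [([0.594, 0.406, -0.004], 0.74), ([0.443, -0.241, 0.025], 0.64)]
tin [([0.54, -0.418, -0.002], 0.86), ([0.445, -0.239, 0.029], 0.54)]
```

```bash
sed -i 's/np.array(im\["rotation"\]).T/R.from_rotvec(im["rotation"]).as_matrix().T/' h.py; python3 - <<'E'
import cv2
i=cv2.imread("pics/top0.png");cv2.imwrite("pics/top0b.png",cv2.resize(i,(800,600)))
E
```

```text
(no output)
```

View pics/top0.png

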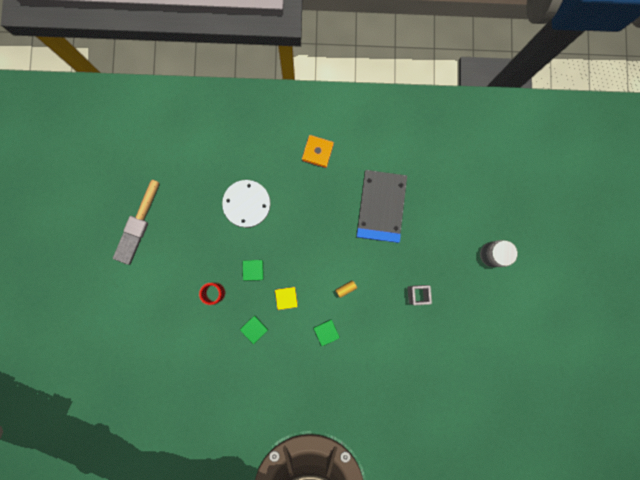

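View pics/scene0.png

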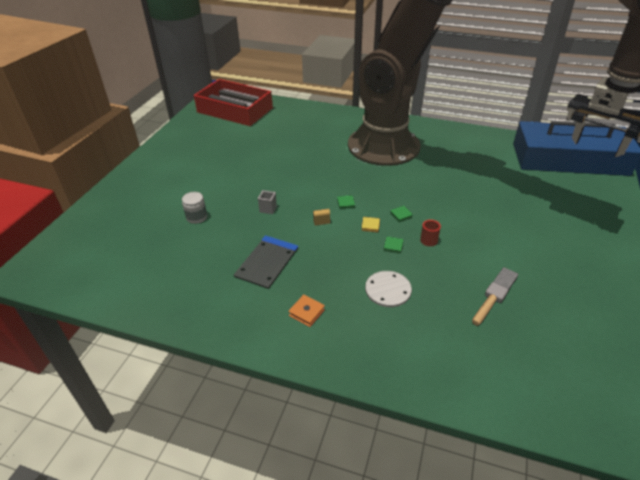

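```bash
cat >> h.py <<'E'
def measure(cam,only=None):
    im=get_image(cam);w=world(im);hsv=cv2.cvtColor(im["frame"],cv2.COLOR_RGB2HSV)
    H,S,V=[hsv[...,i].astype(int) for i in range(3)]
    ok=np.isfinite(w[...,2]);out={}
    spec=dict(plate=((.645,-.156),.11,(V<110)&(S<90),.010),stripe=((.58,-.165),.09,(H>100)&(H<130)&(S>120),.010),
      flange=((.646,.161),.08,(S<60)&(V>120),.010),tube=((.444,-.242),.05,None,.05),lug=((.452,-.074),.05,None,.042),
      pipe=((.436,.229),.05,None,.055),cap=((.430,.064),.05,(H>22)&(H<35)&(S>120),.014))
    for n,(c,r,m,h) in spec.items():
        if only and n not in only: continue
        if only and only[n] is not None: c=only[n]
        near=np.hypot(w[...,0]-c[0],w[...,1]-c[1])<r
        k=ok&near&((w[...,2]>h*.6) if m is None else m)
        p=w[k]
        if len(p)<8: print(cam,n,"few",len(p));continue
        top=np.percentile(p[:,2],90)
        if m is None: p=p[p[:,2]>top-.008]
        (cx,cy),(a,b),ang=cv2.minAreaRect((p[:,:2]*1000).astype(np.float32))
        if b>a: a,b,ang=b,a,ang+90
        out[n]=(cx,cy,ang)
        print(cam,n,len(p),"c",round(cx,1),round(cy,1),"med",np.round(np.median(p[:,:2],0)*1000,1),"size",round(a,1),round(b,1),"long-ang",round((ang+90)%180-90,1),"ztop",round(top*1000,1))
    return out
E
python3 - <<'E'
from h import *
for c in("top","scene"): measure(c)
E
```

```text
top plate 2449 c 657.1 -156.9 med [ 654.4 -154.7] size 140.6 103.7 long-ang -6.4 ztop 11.6
top stripe 409 c 574.6 -148.3 med [ 574.4 -146. ] size 102.8 21.5 long-ang 83.8 ztop 11.8
top flange 1807 c 642.8 164.3 med [641.5 163.1] size 113.5 110.9 long-ang 46.4 ztop 11.8
top tube 142 c 440.2 -238.5 med [ 441.3 -238.2] size 40.7 39.9 long-ang -86.2 ztop 51.0
top lug 162 c 449.6 -71.8 med [449.2 -71.2] size 44.1 18.8 long-ang -59.5 ztop 42.9
top pipe 165 c 433.6 227.4 med [432.9 227.3] size 47.5 45.5 long-ang -88.3 ztop 56.3
top cap 432 c 423.9 64.3 med [424.8  63.5] size 48.1 48.1 long-ang 9.4 ztop 16.1
scene plate 4084 c 654.0 -155.7 med [ 663.2 -159.2] size 219.3 201.8 long-ang -86.9 ztop 11.0
scene stripe 214 c 570.1 -150.7 med [ 575.8 -146.5] size 109.2 35.6 long-ang 82.8 ztop 12.5
scene flange 1305 c 636.3 162.4 med [644.6 163.6] size 126.3 113.2 long-ang 13.6 ztop 12.0
scene tube 113 c 442.9 -237.5 med [ 444.3 -238. ] size 51.0 41.1 long-ang 2.5 ztop 50.3
scene lug 88 c 454.1 -70.6 med [454.8 -69.5] size 44.7 23.3 long-ang -66.0 ztop 41.7
scene pipe 133 c 439.7 227.6 med [441.3 228.2] size 48.4 46.5 long-ang -3.9 ztop 55.4
scene cap 191 c 420.1 62.9 med [428.2  64.4] size 70.8 46.0 long-ang 8.1 ztop 16.1
```

```bash
cat >> h.py <<'E'
def plan(x,y,zg,yaw,step=60,tstep=10,minrows=1):
    """rows to bring grasp point to (x,y,zg) mm, jaw line at yaw deg (mod 180)"""
    s=arm.observe();A=R.from_rotvec(s["ee_rot"]);p=np.array(s["position"])*1000
    jz=A.as_matrix()[:,2];j0=np.degrees(np.arctan2(jz[1],jz[0]))
    d=(yaw-j0+90)%180-90; yw=np.radians(j0+d)
    X=np.array([0,0,-1.]);Z=np.array([np.cos(yw),np.sin(yw),0]);M=np.stack([X,np.cross(Z,X),Z],1)
    t=np.array([x,y,zg+159.]);B=R.from_matrix(M);dr=(A.inv()*B).as_rotvec()
    n=max(minrows,int(np.ceil(max(np.linalg.norm(t-p)/step,np.degrees(np.linalg.norm(dr))/tstep))))
    print("t",round(s["clock"],2),"grasp",np.round(p+159*A.as_matrix()[:,0],1),"jaw",round(j0,1),"turn",round(d,1),"F",np.round(s["force"],1),"w",round(s["width"]*91.8,1),"q",np.round(s["joints"],2),"n",n)
    for i in range(n):
        C=A*R.from_rotvec(dr*i/n)
        print(np.round(np.r_[C.inv().apply((t-p)/n),np.degrees(dr)/n],1).tolist())
E
python3 -c "
from h import *
plan(451,-71.5,120,-61)
plan(451,-71.5,120,29)"
```

```text
t 1.1 grasp [217.1 586.1 245.8] jaw 69.7 turn 49.3 F [0.1 0.5 0.3] w 92.0 q [-1.32  0.43  0.02  1.57 -0.01  1.13 -0.08] n 12
[10.5, -37.3, -44.6, -4.1, 0.0, 0.0]
[10.5, -34.0, -47.2, -4.1, 0.0, 0.0]
[10.5, -30.6, -49.5, -4.1, 0.0, 0.0]
[10.5, -26.9, -51.6, -4.1, 0.0, 0.0]
[10.5, -23.2, -53.4, -4.1, 0.0, 0.0]
[10.5, -19.3, -54.9, -4.1, 0.0, 0.0]
[10.5, -15.3, -56.1, -4.1, 0.0, 0.0]
[10.5, -11.2, -57.1, -4.1, 0.0, 0.0]
[10.5, -7.1, -57.7, -4.1, 0.0, 0.0]
[10.5, -3.0, -58.1, -4.1, 0.0, 0.0]
[10.5, 1.2, -58.1, -4.1, 0.0, 0.0]
[10.5, 5.4, -57.9, -4.1, 0.0, 0.0]
t 1.1 grasp [217.1 586.1 245.8] jaw 69.7 turn -40.7 F [0.1 0.5 0.3] w 92.0 q [-1.32  0.43  0.02  1.57 -0.01  1.13 -0.08] n 12
[10.5, -37.3, -44.6, 3.4, 0.0, -0.0]
[10.5, -39.9, -42.3, 3.4, 0.0, -0.0]
[10.5, -42.3, -39.9, 3.4, 0.0, -0.0]
[10.5, -44.6, -37.3, 3.4, 0.0, -0.0]
[10.5, -46.7, -34.6, 3.4, 0.0, -0.0]
[10.5, -48.7, -31.8, 3.4, 0.0, -0.0]
[10.5, -50.5, -28.9, 3.4, 0.0, -0.0]
[10.5, -52.1, -25.8, 3.4, 0.0, -0.0]
[10.5, -53.5, -22.7, 3.4, 0.0, -0.0]
[10.5, -54.8, -19.5, 3.4, 0.0, -0.0]
[10.5, -55.9, -16.2, 3.4, 0.0, -0.0]
[10.5, -56.7, -12.9, 3.4, 0.0, -0.0]
```

```bash
sed -i 's/d=(yaw-j0+90)%180-90/d=(yaw-j0+180)%360-180/' h.py
python3 -c "
from h import *
plan(451,-71.5,120,-61,minrows=15)"
```

```text
t 1.1 grasp [217.1 586.1 245.8] jaw 69.7 turn -130.7 F [0.1 0.5 0.3] w 92.0 q [-1.32  0.43  0.02  1.57 -0.01  1.13 -0.08] n 15
[8.4, -29.9, -35.7, 8.7, 0.0, -0.0]
[8.4, -34.9, -30.8, 8.7, 0.0, -0.0]
[8.4, -39.2, -25.1, 8.7, 0.0, -0.0]
[8.4, -42.5, -18.9, 8.7, 0.0, -0.0]
[8.4, -44.9, -12.2, 8.7, 0.0, -0.0]
[8.4, -46.2, -5.3, 8.7, 0.0, -0.0]
[8.4, -46.5, 1.8, 8.7, 0.0, -0.0]
[8.4, -45.7, 8.8, 8.7, 0.0, -0.0]
[8.4, -43.8, 15.6, 8.7, 0.0, -0.0]
[8.4, -41.0, 22.1, 8.7, 0.0, -0.0]
[8.4, -37.1, 28.0, 8.7, 0.0, -0.0]
[8.4, -32.5, 33.3, 8.7, 0.0, -0.0]
[8.4, -27.1, 37.9, 8.7, 0.0, -0.0]
[8.4, -21.0, 41.5, 8.7, 0.0, -0.0]
[8.4, -14.5, 44.2, 8.7, 0.0, -0.0]
```

Request:
{"method": "arm_command", "body": {
  "motion": [
    [75,4,-30,-36,8.7,0,0],
    [75,4,-35,-31,8.7,0,0],
    [75,4,-39,-25,8.7,0,0],
    [75,4,-42.5,-19,8.7,0,0],
    [75,4,-45,-12,8.7,0,0]
  ]
}}

```text
clock: 1.72
position: [0.2957, 0.365, 0.3848]
ee_rot: [-0.354, 1.541, 0.355]
force: [0.4, -1.0, -0.0]
width: 0.815
```

Request:
{"method": "arm_command", "body": {
  "motion": [
    [75,4,-46,-5,8.7,0,0],
    [75,4,-46.5,2,8.7,0,0],
    [75,4,-46,9,8.7,0,0],
    [75,4,-44,15.5,8.7,0,0],
    [75,4,-41,22,8.7,0,0]
  ]
}}

```text
clock: 2.35
position: [0.3744, 0.1459, 0.3649]
ee_rot: [0.242, 1.557, -0.24]
force: [0.4, 0.3, -0.2]
width: 0.814
```

Request:
{"method": "arm_command", "body": {
  "motion": [
    [75,4,-37,28,8.7,0,0],
    [75,4,-32.5,33,8.7,0,0],
    [75,4,-27,38,8.7,0,0],
    [75,4,-21,41.5,8.7,0,0],
    [75,4,-14.5,44,8.7,0,0]
  ]
}}

```text
clock: 2.98
position: [0.4527, -0.0726, 0.3449]
ee_rot: [0.831, 1.406, -0.829]
force: [0.9, 0.3, -1.1]
width: 0.816
```

```bash
python3 -c "
from h import *
plan(451,-71.5,110,-61)"
```

```text
t 2.98 grasp [452.8 -72.5 185.9] jaw -61.1 turn 0.1 F [ 0.9  0.3 -1.1] w 74.9 q [-0.56  0.27  0.75  2.08 -0.24  0.87 -0.74] n 2
[37.9, -0.5, -0.9, -0.0, 0.0, -0.0]
[37.9, -0.5, -0.9, -0.0, 0.0, -0.0]
```

Request:
{"method": "arm_command", "body": {
  "motion": [
    [75,50,-1,-2,0,0,0],
    [75,50,0,0,0,0,0],
    [75,30,0,0,0,0,0],
    [75,20,0,0,0,0,0],
    [75,11,0,0,0,0,0]
  ]
}}

```text
clock: 3.6
position: [0.4503, -0.07, 0.1829]
ee_rot: [0.826, 1.409, -0.827]
force: [0.1, -0.5, 0.4]
width: 0.815
```

```bash
python3 - <<'E'
from h import *
plan(451,-71.5,25,-61)
im=get_image("scene");i=im["frame"][150:300,230:430,::-1];cv2.imwrite("pics/a.png",cv2.resize(i,None,fx=4,fy=4,interpolation=cv2.INTER_CUBIC))
E
```

```text
t 3.6 grasp [450.2 -70.   23.9] jaw -60.8 turn -0.2 F [ 0.1 -0.5  0.4] w 74.8 q [-0.34  0.55  0.5   2.22 -0.56  0.49 -0.45] n 1
[-1.1, -0.1, 1.6, 0.2, -0.0, 0.0]
```

View pics/a.png

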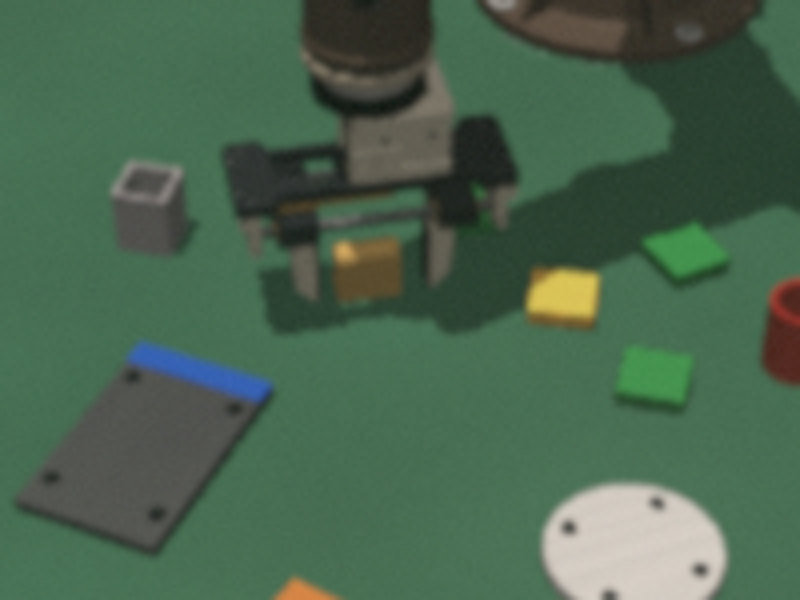

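The lug (≈370,270 in the crop) sits between both fingers (305 and 440), aligned. Close on it.

Request:
{"method": "arm_command", "body": {
  "motion": [
    [38,0,0,1,0,0,0],
    [38,0,0,0,0,0,0],
    [38,0,0,0,0,0,0],
    [38,0,0,0,0,0,0]
  ],
  "newtons": 25
}}

```text
clock: 4.15
position: [0.4512, -0.071, 0.1842]
ee_rot: [0.827, 1.407, -0.826]
force: [0.5, -1.5, 4.9]
width: 0.477
```

Request:
{"method": "arm_command", "body": {
  "motion": [
    [38,-20,0,0,0,0,0],
    [38,-30,0,0,0,0,0],
    [38,-20,0,0,0,0,0]
  ]
}}

```text
clock: 4.53
position: [0.4506, -0.0708, 0.2546]
ee_rot: [0.827, 1.408, -0.826]
force: [0.3, -0.2, -3.5]
width: 0.478
```

```bash
python3 - <<'E'
from h import *
plan(605.8,-151.6,80,-96.3)
E
```

```text
t 4.53 grasp [450.6 -70.8  95.6] jaw -60.8 turn -35.5 F [ 0.3 -0.2 -3.5] w 43.9 q [-0.46  0.42  0.65  2.18 -0.42  0.66 -0.57] n 4
[3.9, 24.0, 36.5, 8.9, -0.0, -0.0]
[3.9, 29.4, 32.4, 8.9, -0.0, -0.0]
[3.9, 34.0, 27.5, 8.9, -0.0, -0.0]
[3.9, 37.8, 21.9, 8.9, -0.0, -0.0]
```

Request:
{"method": "arm_command", "body": {
  "motion": [
    [38,2,24,36.5,8.9,0,0],
    [38,2,29.5,32.5,8.9,0,0],
    [38,2,34,27.5,8.9,0,0],
    [38,2,38,22,8.9,0,0],
    [38,0,0,0,0,0,0]
  ]
}}

```text
clock: 5.15
position: [0.6081, -0.153, 0.2449]
ee_rot: [1.291, 1.151, -1.294]
force: [-0.8, 0.4, -3.7]
width: 0.475
```

```bash
python3 - <<'E'
from h import *
plan(605.8,-151.6,36,-96.3)
for c in ("top","scene"): measure(c,dict(lug=(.606,-.152),stripe=None))
im=get_image("scene");i=im["frame"][200:320,200:360,::-1];cv2.imwrite("pics/b.png",cv2.resize(i,None,fx=5,fy=5,interpolation=cv2.INTER_CUBIC))
E
```

```text
t 5.15 grasp [ 608.1 -153.4   85.9] jaw -96.5 turn 0.2 F [-0.8  0.4 -3.7] w 43.6 q [-0.33  0.72  0.77  1.78 -0.62  0.91 -0.97] n 1
[49.9, -2.4, -1.2, -0.2, 0.1, -0.0]
top stripe few 0
top lug 638 c 578.1 -128.6 med [ 579.7 -127.2] size 57.5 30.8 long-ang 30.6 ztop 520.7
scene stripe 181 c 571.3 -150.2 med [ 576.7 -142.8] size 106.6 32.9 long-ang 86.4 ztop 12.8
scene lug 680 c 591.1 -136.2 med [ 592.6 -128.7] size 96.0 55.9 long-ang 48.2 ztop 501.5
```

View pics/b.png

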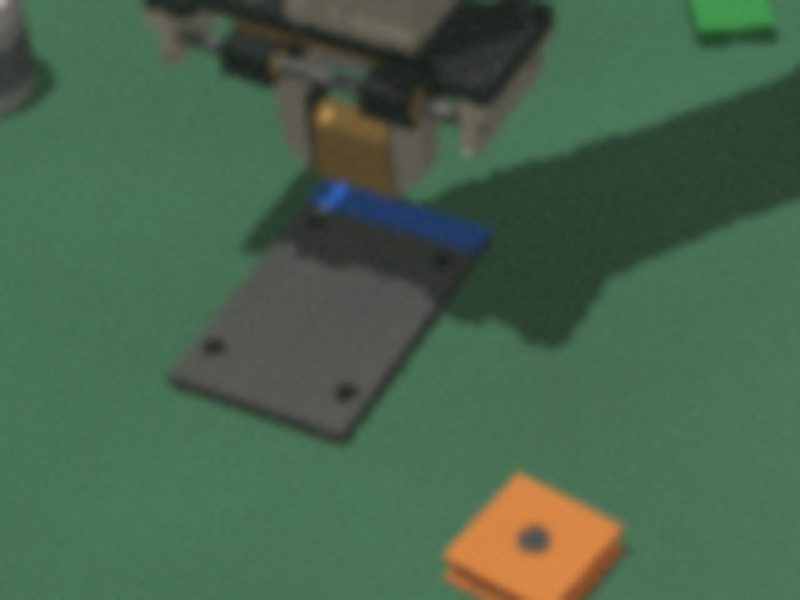

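Request:
{"method": "arm_command", "body": {
  "motion": [
    [38,25,-2.5,-1,0,0,0],
    [38,15,0,0,0,0,0],
    [38,8,0,0,0,0,0],
    [38,1,0,0,0,0,0],
    [38,0,0,0,0,0,0]
  ]
}}

```text
clock: 5.92
position: [0.604, -0.1508, 0.1972]
ee_rot: [1.292, 1.153, -1.291]
force: [0.3, -0.1, -4.0]
width: 0.478
```

```bash
python3 - <<'E'
from h import *
plan(605.8,-151.6,35.2,-96.3)
E
```

```text
t 5.92 grasp [ 604.1 -150.8   38.2] jaw -96.4 turn 0.1 F [ 0.3 -0.1 -4. ] w 43.9 q [-0.3   0.77  0.72  1.81 -0.68  0.82 -0.92] n 1
[3.0, 1.9, 0.6, -0.1, 0.0, -0.0]
```

Request:
{"method": "arm_command", "body": {
  "motion": [
    [38,2,1.5,0.5,0,0,0],
    [38,1,0,0,0,0,0],
    [38,0.5,0,0,0,0,0],
    [38,0,0,0,0,0,0]
  ]
}}

```text
clock: 6.42
position: [0.6055, -0.1515, 0.1944]
ee_rot: [1.292, 1.153, -1.29]
force: [-2.2, 1.9, 8.1]
width: 0.476
```

Request:
{"method": "arm_command", "body": {
  "motion": [
    [60,0,0,0,0,0,0],
    [60,0,0,0,0,0,0],
    [60,-20,0,0,0,0,0],
    [60,-40,0,0,0,0,0],
    [60,-40,0,0,0,0,0]
  ]
}}

```text
clock: 7.05
position: [0.6052, -0.1516, 0.2955]
ee_rot: [1.292, 1.153, -1.292]
force: [0.2, 0.1, -0.3]
width: 0.649
```

```bash
python3 - <<'E'
from h import *
plan(442,-238.5,110,-86.2,minrows=4)
E
```

```text
t 7.05 grasp [ 605.2 -151.7  136.5] jaw -96.5 turn 10.3 F [ 0.2  0.1 -0.3] w 59.6 q [-0.36  0.66  0.82  1.75 -0.56  0.99 -1.01] n 4
[6.6, -38.1, 26.2, -2.6, 0.0, -0.0]
[6.6, -39.2, 24.4, -2.6, 0.0, -0.0]
[6.6, -40.3, 22.7, -2.6, 0.0, -0.0]
[6.6, -41.2, 20.8, -2.6, 0.0, -0.0]
```

Request:
{"method": "arm_command", "body": {
  "motion": [
    [70,6,-38,26,-2.5,0,0],
    [70,6,-39,24.5,-2.5,0,0],
    [70,6,-40.5,22.5,-2.5,0,0],
    [70,6,-41,21,-2.5,0,0],
    [70,0,0,0,0,0,0]
  ]
}}

```text
clock: 7.68
position: [0.4391, -0.24, 0.2703]
ee_rot: [1.168, 1.236, -1.167]
force: [1.4, 0.2, 0.5]
width: 0.763
```

```bash
python3 - <<'E'
from h import *
plan(442,-238.5,30,-86.2,step=30)
for c in ("top","scene"): measure(c,dict(lug=(.606,-.152),stripe=None,plate=None,tube=None))
E
```

```text
t 7.67 grasp [ 439.1 -239.9  111.3] jaw -86.8 turn 0.6 F [1.4 0.2 0.5] w 70.0 q [-0.18  0.49  0.79  2.07 -0.5   0.77 -0.6 ] n 3
[27.1, 1.0, -0.4, -0.2, -0.0, 0.0]
[27.1, 1.0, -0.4, -0.2, -0.0, 0.0]
[27.1, 1.0, -0.4, -0.2, -0.0, 0.0]
top plate 345 c 653.6 -155.7 med [ 615.6 -127.1] size 133.3 102.4 long-ang -6.5 ztop 11.6
top stripe 411 c 574.6 -148.1 med [ 574.5 -146.3] size 103.2 21.2 long-ang 83.7 ztop 12.1
top tube 793 c 421.8 -214.4 med [ 424.7 -211.3] size 61.2 29.2 long-ang 39.4 ztop 552.3
top lug 159 c 602.7 -149.9 med [ 602.4 -150.7] size 43.7 19.5 long-ang 82.6 ztop 52.1
scene plate 3365 c 647.9 -157.5 med [ 668.4 -163.1] size 217.3 210.1 long-ang 78.6 ztop 11.2
scene stripe 90 c 568.8 -149.8 med [ 579.  -117.6] size 110.9 34.7 long-ang 80.1 ztop 13.1
scene tube 496 c 434.1 -226.2 med [ 440.6 -215.9] size 96.6 58.4 long-ang 36.4 ztop 524.5
scene lug 103 c 609.8 -150.8 med [ 608.9 -147.7] size 45.7 23.3 long-ang 86.2 ztop 51.9
```

Request:
{"method": "arm_command", "body": {
  "motion": [
    [70,30,1.5,-0.5,0,0,0],
    [70,25,1,-0.5,0,0,0],
    [70,15,0,0,0,0,0],
    [70,7,0,0,0,0,0],
    [70,0,0,0,0,0,0]
  ]
}}

```text
clock: 8.4
position: [0.4451, -0.2368, 0.1923]
ee_rot: [1.163, 1.238, -1.163]
force: [0.1, -0.7, -0.4]
width: 0.762
```

Request:
{"method": "arm_command", "body": {
  "motion": [
    [36,0,0,0,0,0,0],
    [36,0,0,0,0,0,0],
    [36,0,0,0,0,0,0],
    [36,0,0,0,0,0,0]
  ]
}}

```text
clock: 8.9
position: [0.4449, -0.2371, 0.1926]
ee_rot: [1.163, 1.237, -1.163]
force: [0.8, -1.1, 3.4]
width: 0.435
```

```bash
python3 - <<'E'
from h import *
plan(645,-156,110,-96.3)
E
```

```text
t 8.9 grasp [ 445.  -237.2   33.6] jaw -86.4 turn -9.9 F [ 0.8 -1.1  3.4] w 39.9 q [-0.08  0.61  0.65  2.11 -0.64  0.62 -0.48] n 4
[-19.1, 51.2, -17.1, 2.5, 0.0, -0.0]
[-19.1, 50.4, -19.3, 2.5, 0.0, -0.0]
[-19.1, 49.5, -21.5, 2.5, 0.0, -0.0]
[-19.1, 48.6, -23.6, 2.5, 0.0, -0.0]
```

Request:
{"method": "arm_command", "body": {
  "motion": [
    [36,-20,0,0,0,0,0],
    [36,-40,0,0,0,0,0],
    [36,-25,0,0,0,0,0]
  ]
}}

```text
clock: 9.28
position: [0.4447, -0.2368, 0.2784]
ee_rot: [1.164, 1.238, -1.163]
force: [0.6, 0.2, -2.1]
width: 0.436
```

Request:
{"method": "arm_command", "body": {
  "motion": [
    [36,0,51.5,-17,2.5,0,0],
    [36,0,50.5,-19.5,2.5,0,0],
    [36,0,50,-21.5,2.5,0,0],
    [36,0,49,-23.5,2.5,0,0],
    [36,0,0,0,0,0,0]
  ]
}}

```text
clock: 9.9
position: [0.6496, -0.1518, 0.2757]
ee_rot: [1.288, 1.158, -1.286]
force: [-0.5, -0.8, -3.0]
width: 0.43
```

```bash
python3 - <<'E'
from h import *
plan(647,-156,46,-96.3)
im=get_image("scene");i=im["frame"][180:320,180:360,::-1];cv2.imwrite("pics/c.png",cv2.resize(i,None,fx=4,fy=4,interpolation=cv2.INTER_CUBIC))
E
```

```text
t 9.9 grasp [ 649.7 -151.6  116.7] jaw -96.1 turn -0.2 F [-0.5 -0.8 -3. ] w 39.5 q [-0.33  0.74  0.8   1.64 -0.6   1.02 -1.01] n 2
[35.4, -1.1, 2.3, 0.1, -0.0, -0.0]
[35.4, -1.1, 2.2, 0.1, -0.0, -0.0]
```

View pics/c.png

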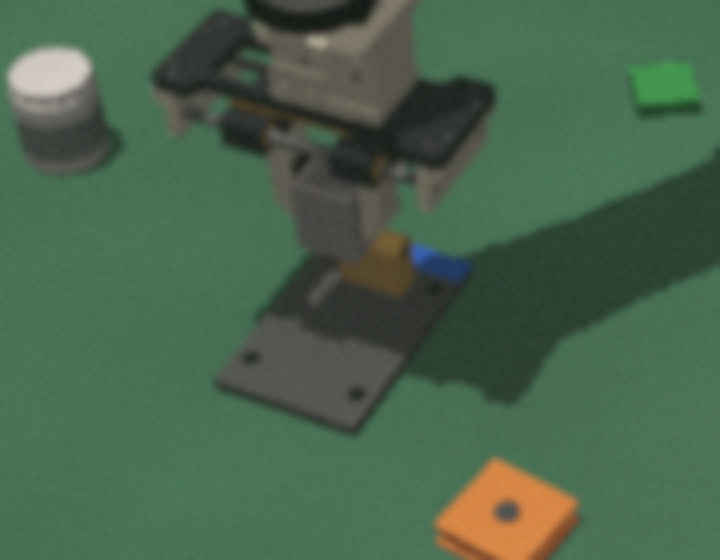

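Request:
{"method": "arm_command", "body": {
  "motion": [
    [36,25,-2,4.5,0,0,0],
    [36,25,0,0,0,0,0],
    [36,13,0,0,0,0,0],
    [36,4,0,0,0,0,0],
    [36,0,0,0,0,0,0]
  ]
}}

```text
clock: 10.58
position: [0.6437, -0.1604, 0.2107]
ee_rot: [1.292, 1.153, -1.291]
force: [0.6, 0.4, -1.7]
width: 0.43
```

```bash
python3 - <<'E'
from h import *
plan(647,-156,43.6,-96.3)
measure("scene",dict(tube=(.645,-.156)))
E
```

```text
t 10.57 grasp [ 643.8 -160.4   51.7] jaw -96.5 turn 0.2 F [ 0.6  0.4 -1.7] w 39.5 q [-0.29  0.81  0.74  1.7  -0.67  0.91 -0.95] n 1
[8.1, 2.8, -4.7, -0.2, 0.0, -0.0]
scene tube 764 c 629.1 -142.5 med [ 631.8 -132.5] size 97.2 58.2 long-ang 47.8 ztop 467.7
```

Request:
{"method": "arm_command", "body": {
  "motion": [
    [36,4,2.5,-4,0,0,0],
    [36,0,0,0,0,0,0],
    [36,0,0,0,0,0,0]
  ]
}}

```text
clock: 11.0
position: [0.6468, -0.1562, 0.2063]
ee_rot: [1.291, 1.154, -1.291]
force: [0.9, 0.3, -3.9]
width: 0.434
```

```bash
python3 - <<'E'
from h import *
plan(647,-156,43.6,-96.3)
E
```

```text
t 11.0 grasp [ 646.8 -156.2   47.3] jaw -96.4 turn 0.1 F [ 0.9  0.3 -3.9] w 39.8 q [-0.29  0.81  0.74  1.69 -0.67  0.91 -0.96] n 1
[3.7, 0.2, -0.3, -0.1, 0.0, -0.0]
```

Request:
{"method": "arm_command", "body": {
  "motion": [
    [36,2,0,0,0,0,0],
    [36,1.2,0,0,0,0,0],
    [36,0.5,0,0,0,0,0],
    [36,0,0,0,0,0,0]
  ]
}}

```text
clock: 11.5
position: [0.6466, -0.1564, 0.2027]
ee_rot: [1.292, 1.154, -1.291]
force: [-0.8, 0.6, 1.1]
width: 0.432
```

Contact. Release and retreat up.

Request:
{"method": "arm_command", "body": {
  "motion": [
    [58,0,0,0,0,0,0],
    [58,0,0,0,0,0,0],
    [58,-20,0,0,0,0,0],
    [58,-40,0,0,0,0,0],
    [58,-40,0,0,0,0,0]
  ]
}}

```text
clock: 12.12
position: [0.6466, -0.1566, 0.305]
ee_rot: [1.292, 1.153, -1.291]
force: [0.9, -0.7, -0.2]
width: 0.631
```

```bash
python3 - <<'E'
from h import *
plan(426,64,110,-80,minrows=5)
measure("scene",dict(lug=(.606,-.152),tube=(.645,-.156)))
E
```

```text
t 12.12 grasp [ 646.7 -156.7  146. ] jaw -96.5 turn 16.5 F [ 0.9 -0.7 -0.2] w 57.9 q [-0.34  0.71  0.83  1.62 -0.58  1.07 -1.03] n 6
[6.0, -40.7, -32.4, -2.7, 0.0, -0.0]
[6.0, -39.1, -34.3, -2.7, 0.0, -0.0]
[6.0, -37.4, -36.1, -2.7, 0.0, -0.0]
[6.0, -35.6, -37.9, -2.7, 0.0, -0.0]
[6.0, -33.8, -39.6, -2.7, 0.0, -0.0]
[6.0, -31.8, -41.1, -2.7, 0.0, -0.0]
scene tube 891 c 636.2 -146.1 med [ 630.6 -141.2] size 94.8 73.1 long-ang 52.1 ztop 550.5
scene lug 260 c 598.1 -120.1 med [ 606.  -115.9] size 52.1 36.3 long-ang -3.0 ztop 579.6
```

Request:
{"method": "arm_command", "body": {
  "motion": [
    [68,3,-40.7,-32.5,-2.7,0,0],
    [68,3,-39,-34.3,-2.7,0,0],
    [68,3,-37.5,-36,-2.7,0,0],
    [68,3,-35.5,-38,-2.7,0,0],
    [68,3,-34,-39.5,-2.7,0,0]
  ]
}}

```text
clock: 12.8
position: [0.4619, 0.0285, 0.2884]
ee_rot: [1.118, 1.265, -1.115]
force: [0.4, 1.5, 0.9]
width: 0.743
```

Request:
{"method": "arm_command", "body": {
  "motion": [
    [68,6,-32,-41,-1.7,0,0],
    [68,0,0,0,0,0,0],
    [68,0,0,0,0,0,0]
  ]
}}

```text
clock: 13.18
position: [0.4268, 0.0642, 0.2824]
ee_rot: [1.097, 1.277, -1.094]
force: [-0.1, -0.1, 0.0]
width: 0.74
```

```bash
python3 - <<'E'
from h import *
for c in ("top","scene"): measure(c,dict(lug=(.606,-.152),tube=(.645,-.156),stripe=None,cap=None))
plan(426,64,21,-81,step=30)
E
```

```text
top stripe 407 c 574.6 -148.2 med [ 574.4 -146.3] size 103.2 21.6 long-ang 83.5 ztop 12.1
top tube 174 c 629.0 -153.0 med [ 635.4 -152.8] size 67.3 41.4 long-ang -5.8 ztop 60.3
top lug 136 c 623.8 -151.7 med [ 624.3 -152.7] size 56.7 43.0 long-ang -5.8 ztop 59.6
top cap few 0
scene stripe 85 c 573.9 -119.6 med [ 578.9 -116.2] size 52.0 33.3 long-ang 77.4 ztop 12.9
scene tube 181 c 633.8 -153.1 med [ 640.2 -153.7] size 65.1 42.7 long-ang -9.0 ztop 59.8
scene lug 128 c 626.2 -152.1 med [ 627.  -152.6] size 49.8 42.5 long-ang -9.2 ztop 59.2
scene cap 69 c 419.5 64.2 med [419.7  66.7] size 69.8 46.1 long-ang 4.5 ztop 15.7
t 13.28 grasp [427.4  63.5 123.2] jaw -81.3 turn 0.3 F [-0.9 -0.6 -0. ] w 68.0 q [-0.95  0.38  0.88  2.22 -0.44  0.72 -1.18] n 4
[25.5, -0.3, -0.2, -0.1, 0.0, -0.0]
[25.5, -0.3, -0.2, -0.1, 0.0, -0.0]
[25.6, -0.3, -0.2, -0.1, 0.0, -0.0]
[25.6, -0.3, -0.2, -0.1, 0.0, -0.0]
```

Request:
{"method": "arm_command", "body": {
  "motion": [
    [68,30,-1,-0.5,0,0,0],
    [68,30,0,0,0,0,0],
    [68,25,0,0,0,0,0],
    [68,12,0,0,0,0,0],
    [68,2,0,0,0,0,0]
  ]
}}

```text
clock: 13.9
position: [0.4255, 0.064, 0.1823]
ee_rot: [1.097, 1.277, -1.097]
force: [-0.2, 0.8, 0.5]
width: 0.741
```

```bash
python3 - <<'E'
from h import *
im=get_image("top");w=world(im)
k=np.isfinite(w[...,2])&(np.hypot(w[...,0]-.642,w[...,1]+.154)<.045)&(w[...,2]>.056)&(w[...,2]<.07);p=w[k]
print(cv2.minAreaRect((p[:,:2]*1000).astype(np.float32)),len(p))
im=get_image("scene");i=im["frame"][150:300,250:450,::-1];cv2.imwrite("pics/d.png",cv2.resize(i,None,fx=4,fy=4,interpolation=cv2.INTER_CUBIC))
plan(426,64,21,-81,step=30)
E
```

```text
((641.5009765625, -154.59005737304688), (39.96886444091797, 40.74214172363281), 83.24190521240234) 126
t 14.0 grasp [425.6  64.4  23.9] jaw -81.3 turn 0.3 F [0.3 0.7 0.4] w 67.9 q [-0.74  0.55  0.62  2.29 -0.7   0.49 -0.96] n 1
[2.9, 0.4, 0.5, -0.3, -0.0, -0.0]
```

View pics/d.png

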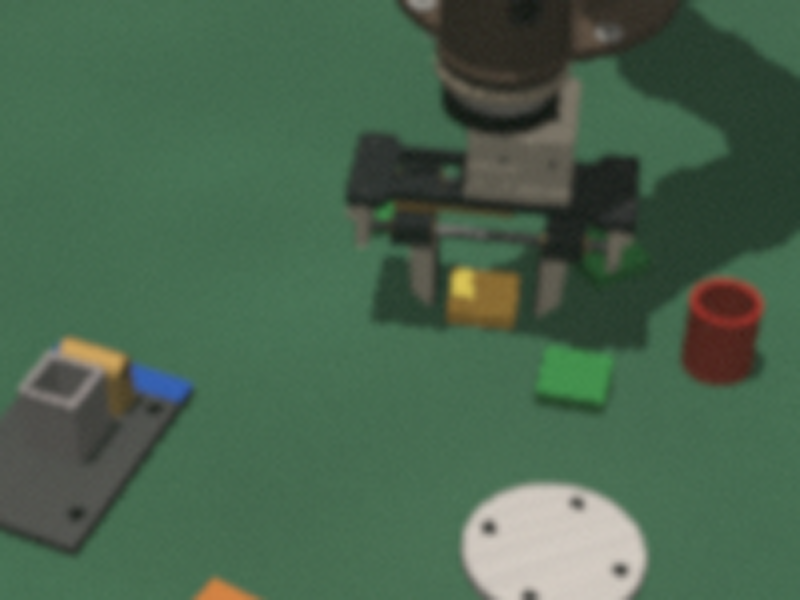

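Request:
{"method": "arm_command", "body": {
  "motion": [
    [68,2,0,0,0,0,0],
    [42,0,0,0,0,0,0],
    [42,0,0,0,0,0,0],
    [42,0,0,0,0,0,0],
    [42,0,0,0,0,0,0]
  ]
}}

```text
clock: 14.62
position: [0.4251, 0.0648, 0.1807]
ee_rot: [1.096, 1.278, -1.095]
force: [-0.2, 0.8, 4.7]
width: 0.5
```

Request:
{"method": "arm_command", "body": {
  "motion": [
    [42,-20,0,0,0,0,0],
    [42,-40,0,0,0,0,0],
    [42,-50,0,0,0,0,0],
    [42,0,0,0,0,0,0]
  ]
}}

```text
clock: 15.12
position: [0.4259, 0.065, 0.2928]
ee_rot: [1.099, 1.276, -1.091]
force: [0.7, 0.6, -1.8]
width: 0.498
```

```bash
python3 - <<'E'
from h import *
plan(643,-155,130,-96.5)
E
```

```text
t 15.12 grasp [426.6  65.4 133.8] jaw -81.2 turn -15.3 F [ 0.7  0.6 -1.8] w 45.8 q [-0.98  0.36  0.91  2.21 -0.43  0.75 -1.2 ] n 6
[0.7, 30.1, 41.8, 2.6, -0.0, -0.0]
[0.7, 32.0, 40.4, 2.6, -0.0, -0.0]
[0.7, 33.7, 38.9, 2.6, -0.0, -0.0]
[0.7, 35.4, 37.4, 2.6, -0.0, -0.0]
[0.7, 37.1, 35.8, 2.6, -0.0, -0.0]
[0.7, 38.6, 34.1, 2.6, -0.0, -0.0]
```

Request:
{"method": "arm_command", "body": {
  "motion": [
    [42,0,30,42,2.5,0,0],
    [42,0,32,40.5,2.5,0,0],
    [42,0,33.5,39,2.5,0,0],
    [42,0,35.5,37.5,2.5,0,0],
    [42,0,37,36,2.5,0,0]
  ]
}}

```text
clock: 15.75
position: [0.6065, -0.1202, 0.2886]
ee_rot: [1.258, 1.18, -1.259]
force: [-0.5, -0.1, -0.8]
width: 0.501
```

Request:
{"method": "arm_command", "body": {
  "motion": [
    [42,0,38.5,34,2.8,0,0],
    [42,0,0,0,0,0,0],
    [42,0,0,0,0,0,0]
  ]
}}

```text
clock: 16.12
position: [0.6414, -0.1554, 0.2887]
ee_rot: [1.292, 1.156, -1.294]
force: [-0.3, 1.0, -1.4]
width: 0.497
```

```bash
python3 - <<'E'
from h import *
plan(643,-155,90,-96.5)
E
```

```text
t 16.12 grasp [ 640.9 -155.2  129.7] jaw -96.6 turn 0.1 F [-0.3  1.  -1.4] w 45.7 q [-0.34  0.73  0.83  1.65 -0.61  1.04 -1.  ] n 1
[39.7, 1.7, -0.6, -0.1, -0.1, 0.2]
```

Request:
{"method": "arm_command", "body": {
  "motion": [
    [42,20,1.5,-0.5,0,0,0],
    [42,15,0,0,0,0,0],
    [42,5,0,0,0,0,0],
    [42,0,0,0,0,0,0],
    [42,0,0,0,0,0,0]
  ]
}}

```text
clock: 16.75
position: [0.6437, -0.1554, 0.251]
ee_rot: [1.293, 1.152, -1.292]
force: [1.6, -0.2, -1.9]
width: 0.498
```

```bash
python3 - <<'E'
from h import *
plan(643,-155,82,-96.5)
im=get_image("scene");i=im["frame"][190:310,200:360,::-1];cv2.imwrite("pics/e.png",cv2.resize(i,None,fx=5,fy=5,interpolation=cv2.INTER_CUBIC))
E
```

```text
t 16.75 grasp [ 643.8 -155.4   92. ] jaw -96.5 turn 0.0 F [ 1.6 -0.2 -1.9] w 45.7 q [-0.33  0.77  0.8   1.68 -0.64  0.98 -0.98] n 1
[10.0, -0.8, -0.3, -0.0, 0.0, -0.0]
```

View pics/e.png

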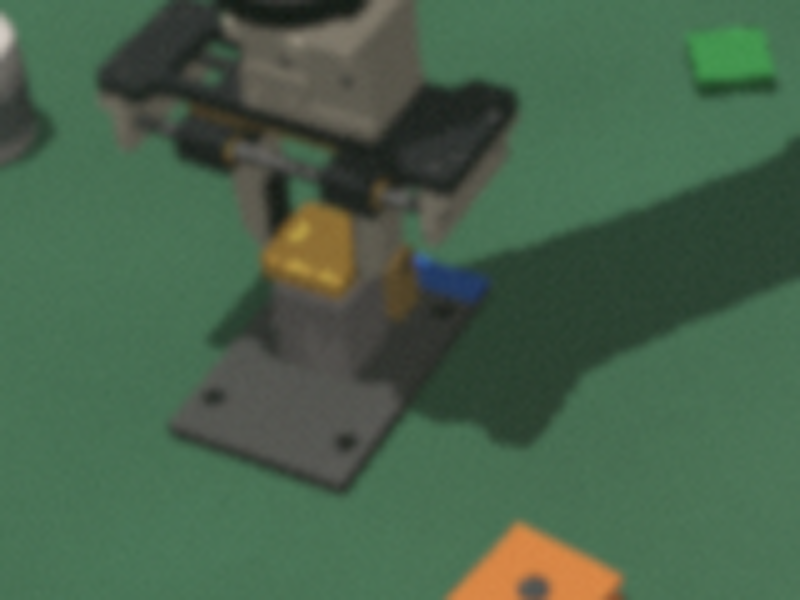

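Request:
{"method": "arm_command", "body": {
  "motion": [
    [42,5,-0.5,0,0,0,0],
    [42,2.5,0,0,0,0,0],
    [42,1,0,0,0,0,0],
    [42,0,0,0,0,0,0]
  ]
}}

```text
clock: 17.3
position: [0.643, -0.1552, 0.2419]
ee_rot: [1.293, 1.153, -1.293]
force: [0.4, 0.2, -1.4]
width: 0.497
```

Request:
{"method": "arm_command", "body": {
  "motion": [
    [42,1,0,0,0,0,0],
    [42,0,0,0,0,0,0]
  ]
}}

```text
clock: 17.55
position: [0.6431, -0.1552, 0.241]
ee_rot: [1.293, 1.153, -1.293]
force: [0.0, -0.2, -0.9]
width: 0.5
```

```bash
python3 - <<'E'
from h import *
plan(643,-155,82,-96.5)
E
```

```text
t 17.55 grasp [ 643.1 -155.2   82. ] jaw -96.5 turn 0.0 F [ 0.  -0.2 -0.9] w 45.9 q [-0.32  0.78  0.79  1.69 -0.65  0.96 -0.97] n 1
[0.0, -0.1, -0.2, -0.0, -0.0, -0.0]
```

Request:
{"method": "arm_command", "body": {
  "motion": [
    [42,0.7,0,0,0,0,0],
    [42,0,0,0,0,0,0],
    [62,0,0,0,0,0,0],
    [62,0,0,0,0,0,0],
    [62,0,0,0,0,0,0]
  ]
}}

```text
clock: 18.18
position: [0.6431, -0.1552, 0.2402]
ee_rot: [1.293, 1.153, -1.293]
force: [-0.3, 0.1, -0.1]
width: 0.669
```

Request:
{"method": "arm_command", "body": {
  "motion": [
    [62,-15,0,0,0,0,0],
    [62,-30,0,0,0,0,0],
    [62,-40,0,0,0,0,0]
  ]
}}

```text
clock: 18.55
position: [0.6428, -0.1552, 0.3266]
ee_rot: [1.292, 1.154, -1.294]
force: [-0.3, -0.2, 0.2]
width: 0.677
```

```bash
python3 - <<'E'
from h import *
plan(436,227.5,125,-80,minrows=9)
E
```

```text
t 18.55 grasp [ 642.7 -155.2  167.6] jaw -96.5 turn 16.5 F [-0.3 -0.2  0.2] w 62.1 q [-0.36  0.69  0.86  1.62 -0.57  1.11 -1.03] n 9
[4.7, -27.7, -39.6, -1.8, 0.0, 0.0]
[4.7, -26.4, -40.5, -1.8, 0.0, 0.0]
[4.7, -25.1, -41.3, -1.8, 0.0, 0.0]
[4.7, -23.7, -42.1, -1.8, 0.0, 0.0]
[4.7, -22.4, -42.8, -1.8, 0.0, 0.0]
[4.7, -21.0, -43.5, -1.8, 0.0, 0.0]
[4.7, -19.6, -44.2, -1.8, 0.0, 0.0]
[4.7, -18.2, -44.8, -1.8, 0.0, 0.0]
[4.7, -16.7, -45.4, -1.8, 0.0, 0.0]
```

```bash
python3 - <<'E'
from h import *
plan(436,227.5,125,-50,minrows=9)
E
```

```text
t 18.55 grasp [ 642.7 -155.2  167.6] jaw -96.5 turn 46.5 F [-0.3 -0.2  0.2] w 62.1 q [-0.36  0.69  0.86  1.62 -0.57  1.11 -1.03] n 9
[4.7, -27.7, -39.6, -5.2, -0.0, 0.0]
[4.7, -24.0, -42.0, -5.2, -0.0, 0.0]
[4.7, -20.1, -43.9, -5.2, -0.0, 0.0]
[4.7, -16.1, -45.6, -5.2, -0.0, 0.0]
[4.7, -11.9, -46.8, -5.2, -0.0, 0.0]
[4.7, -7.6, -47.7, -5.2, -0.0, 0.0]
[4.7, -3.3, -48.2, -5.2, -0.0, 0.0]
[4.7, 1.1, -48.3, -5.2, -0.0, 0.0]
[4.7, 5.4, -48.0, -5.2, -0.0, 0.0]
```

Request:
{"method": "arm_command", "body": {
  "motion": [
    [75,2,-27.5,-39.5,-5.2,0,0],
    [75,2,-24,-42,-5.2,0,0],
    [75,2,-20,-44,-5.2,0,0],
    [75,4,-16,-45.5,-5.2,0,0],
    [75,4,-12,-47,-5.2,0,0]
  ]
}}

```text
clock: 19.18
position: [0.5275, 0.0583, 0.3123]
ee_rot: [0.954, 1.351, -0.952]
force: [1.5, 0.9, 1.4]
width: 0.815
```

Request:
{"method": "arm_command", "body": {
  "motion": [
    [75,4,-7.5,-47.5,-5.2,0,0],
    [75,4,-3.5,-48,-5.2,0,0],
    [75,4,1,-48,-5.2,0,0],
    [75,4,5.5,-48,-5.2,0,0],
    [75,0,0,0,0,0,0]
  ]
}}

```text
clock: 19.8
position: [0.4343, 0.2296, 0.2957]
ee_rot: [0.673, 1.466, -0.672]
force: [0.7, 0.3, 0.7]
width: 0.817
```

```bash
python3 - <<'E'
from h import *
plan(436,227.5,35,-50,step=30)
for cam in("top","scene"): measure(cam,dict(cap=(.642,-.155)))
im=get_image("top");i=im["frame"][150:270,320:480,::-1];cv2.imwrite("pics/f.png",cv2.resize(i,None,fx=5,fy=5,interpolation=cv2.INTER_CUBIC))
E
```

```text
t 19.8 grasp [434.2 229.8 136.7] jaw -49.3 turn -0.7 F [0.7 0.3 0.7] w 75.0 q [-1.13  0.41  0.71  2.06 -0.38  0.8  -1.05] n 4
[25.4, -0.0, 0.7, 0.2, -0.0, -0.0]
[25.4, -0.0, 0.7, 0.2, -0.0, -0.0]
[25.4, -0.0, 0.7, 0.2, -0.0, -0.0]
[25.4, -0.0, 0.7, 0.2, -0.0, -0.0]
top cap 506 c 636.3 -159.8 med [ 639.3 -153.1] size 75.8 58.9 long-ang -6.2 ztop 75.0
scene cap 227 c 635.2 -152.2 med [ 644.7 -154.7] size 71.8 46.4 long-ang -14.1 ztop 76.1
```

View pics/f.png

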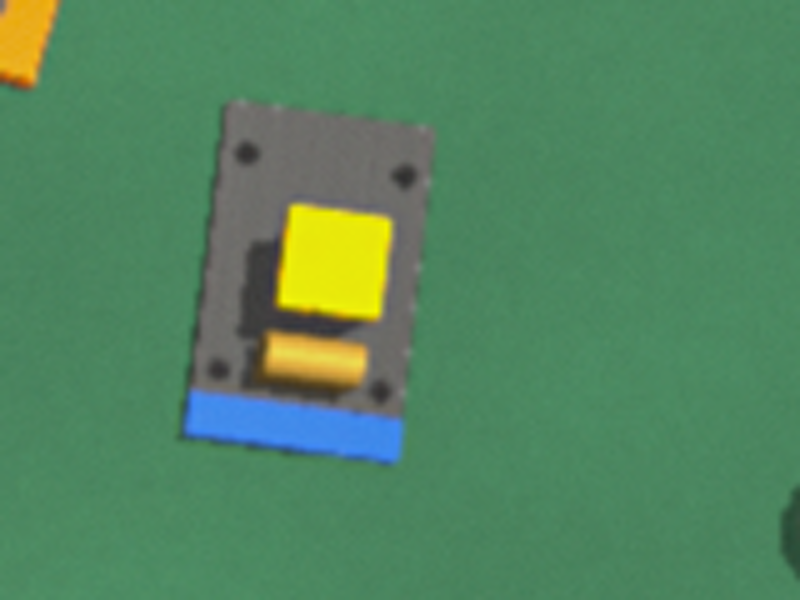

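Request:
{"method": "arm_command", "body": {
  "motion": [
    [75,30,0,2,0,0,0],
    [75,30,0,0,0,0,0],
    [75,25,0,0,0,0,0],
    [75,14,0,0,0,0,0],
    [75,0,0,0,0,0,0]
  ]
}}

```text
clock: 20.58
position: [0.4376, 0.2238, 0.1961]
ee_rot: [0.678, 1.462, -0.68]
force: [-0.1, -0.2, -0.3]
width: 0.82
```

```bash
python3 - <<'E'
from h import *
plan(436,227.5,35,-50,step=30)
E
```

```text
t 20.57 grasp [437.5 223.7  37.1] jaw -49.8 turn -0.2 F [-0.1 -0.2 -0.3] w 75.3 q [-0.99  0.57  0.56  2.13 -0.55  0.58 -0.9 ] n 1
[2.1, 1.2, -3.8, 0.2, 0.0, 0.1]
```

Request:
{"method": "arm_command", "body": {
  "motion": [
    [75,1,1,-3.5,0,0,0],
    [75,0,0,0,0,0,0],
    [44,0,0,0,0,0,0],
    [44,0,0,0,0,0,0],
    [44,0,0,0,0,0,0]
  ]
}}

```text
clock: 21.2
position: [0.4357, 0.2281, 0.1955]
ee_rot: [0.678, 1.462, -0.678]
force: [-0.2, 0.5, 0.2]
width: 0.541
```

Request:
{"method": "arm_command", "body": {
  "motion": [
    [44,0,0,0,0,0,0],
    [44,-15,0,0,0,0,0],
    [44,-30,0,0,0,0,0],
    [44,0,0,0,0,0,0]
  ]
}}

```text
clock: 21.7
position: [0.4364, 0.2283, 0.2423]
ee_rot: [0.68, 1.461, -0.675]
force: [-0.5, 0.2, -3.3]
width: 0.512
```

```bash
python3 - <<'E'
from h import *
plan(645,163.5,85,-60)
E
```

```text
t 21.7 grasp [436.8 228.6  83.3] jaw -49.7 turn -10.3 F [-0.5  0.2 -3.3] w 47.0 q [-1.06  0.5   0.64  2.11 -0.48  0.68 -0.97] n 4
[-0.3, 29.3, 46.1, 2.6, -0.0, -0.1]
[-0.3, 31.4, 44.7, 2.6, -0.0, -0.1]
[-0.4, 33.3, 43.3, 2.6, -0.0, -0.1]
[-0.4, 35.2, 41.7, 2.6, -0.0, -0.1]
```

Request:
{"method": "arm_command", "body": {
  "motion": [
    [44,0,29.5,46,2.6,0,0],
    [44,0,31.5,44.5,2.6,0,0],
    [44,0,33.5,43,2.6,0,0],
    [44,0,35,41.5,2.6,0,0],
    [44,0,0,0,0,0,0]
  ]
}}

```text
clock: 22.32
position: [0.6469, 0.161, 0.2398]
ee_rot: [0.819, 1.407, -0.821]
force: [-0.5, -0.5, -2.1]
width: 0.514
```

Request:
{"method": "arm_command", "body": {
  "motion": [
    [44,15,0,0,0,0,0],
    [44,10,0,0,0,0,0],
    [44,4,0,0,0,0,0],
    [44,0,0,0,0,0,0],
    [44,0,0,0,0,0,0]
  ]
}}

```text
clock: 22.95
position: [0.644, 0.1641, 0.2118]
ee_rot: [0.817, 1.411, -0.817]
force: [0.3, -0.8, -2.1]
width: 0.516
```

```bash
python3 - <<'E'
from h import *
plan(645,163.5,47,-60)
E
```

```text
t 22.95 grasp [644.1 164.1  52.8] jaw -60.1 turn 0.1 F [ 0.3 -0.8 -2.1] w 47.4 q [-0.72  0.77  0.63  1.69 -0.57  0.87 -0.9 ] n 1
[5.8, 0.6, 1.0, -0.1, 0.0, -0.0]
```

Request:
{"method": "arm_command", "body": {
  "motion": [
    [44,3,0.5,1,0,0,0],
    [44,2,0,0,0,0,0],
    [44,1,0,0,0,0,0],
    [44,0,0,0,0,0,0]
  ]
}}

```text
clock: 23.45
position: [0.6449, 0.1632, 0.2055]
ee_rot: [0.817, 1.412, -0.817]
force: [-2.3, -1.4, 1.5]
width: 0.511
```

Request:
{"method": "arm_command", "body": {
  "motion": [
    [44,0.7,0,0,0,0,0],
    [44,0,0,0,0,0,0]
  ]
}}

```text
clock: 23.7
position: [0.6449, 0.1631, 0.2055]
ee_rot: [0.818, 1.412, -0.817]
force: [-3.8, 0.6, 7.4]
width: 0.516
```

Contact. Release, lift, and back off to the left for a clear view.

Request:
{"method": "arm_command", "body": {
  "motion": [
    [70,0,0,0,0,0,0],
    [70,0,0,0,0,0,0],
    [70,-20,0,0,0,0,0],
    [70,-40,0,0,0,0,0],
    [70,-50,0,0,0,0,0]
  ]
}}

```text
clock: 24.32
position: [0.6447, 0.1631, 0.3164]
ee_rot: [0.817, 1.412, -0.818]
force: [1.0, 1.3, 0.7]
width: 0.758
```

Request:
{"method": "arm_command", "body": {
  "motion": [
    [70,-50,-45,0,0,0,0],
    [70,0,-55,0,0,0,0],
    [70,0,-55,0,0,0,0],
    [70,0,-55,0,0,0,0],
    [70,0,0,0,0,0,0]
  ]
}}

```text
clock: 24.95
position: [0.4625, 0.0576, 0.3618]
ee_rot: [0.822, 1.414, -0.819]
force: [1.3, 0.4, 0.3]
width: 0.762
```

```bash
python3 - <<'E'
from h import *
print(arm.observe()["position"],arm.observe()["dq"].round(3))
for cam in("top","scene"):
    im=get_image(cam);w=world(im);cv2.imwrite(f"pics/z{cam}.png",im["frame"][...,::-1])
    def rect(n,c,r,lo,hi):
        k=np.isfinite(w[...,2])&(np.hypot(w[...,0]-c[0],w[...,1]-c[1])<r)&(w[...,2]>lo)&(w[...,2]<hi);p=w[k]
        q=cv2.minAreaRect((p[:,:2]*1000).astype(np.float32));print(cam,n,np.round(q[0],1),np.round(q[1],1),round(q[2],1),np.percentile(p[:,2],[5,50,95]).round(4))
    rect("cap",(.642,-.155),.045,.068,.09);rect("lug",(.600,-.151),.04,.044,.058);rect("pipe",(.645,.163),.05,.058,.08)
    measure(cam,dict(stripe=None,plate=None,flange=None))
    for t in["magnet","brush","tin","tube_mid","cap_mid","lug_mid","pipe_mid"]: print(t,[(np.round(d["point"],3).tolist(),round(d["p"],2)) for d in pinpoint(cam,t)][:5])
E
```

```text
[0.46245417 0.0576434  0.36178943] [ 0.006  0.059 -0.047 -0.112 -0.048 -0.006  0.007]
top cap [ 642.7 -154. ] [46.2 46. ] 83.8 [0.0701 0.0731 0.0759]
top lug [ 607.6 -150.6] [44.2 29.5] 83.3 [0.0453 0.0497 0.0538]
top pipe [642.1 163.2] [46.3 46.2] 65.2 [0.0607 0.0644 0.0672]
top plate 1365 c 654.8 -156.3 med [ 660.8 -147.2] size 135.5 103.1 long-ang -6.1 ztop 12.1
top stripe 410 c 574.7 -148.5 med [ 574.3 -146.2] size 103.5 21.5 long-ang 83.8 ztop 12.2
top flange 1511 c 642.7 163.9 med [639.6 161. ] size 112.9 112.6 long-ang 65.6 ztop 12.1
magnet [([0.776, -0.0, -0.001], 0.83)]
brush [([0.595, 0.404, -0.003], 0.81)]
tin [([0.539, -0.419, -0.001], 0.66), ([0.647, 0.163, -0.002], 0.56), ([0.769, -0.0, -0.002], 0.55), ([0.606, -0.155, 0.032], 0.5)]
tube_mid [([0.646, -0.154, 0.037], 0.46)]
cap_mid [([0.349, -0.033, 0.004], 0.73), ([0.649, -0.154, 0.069], 0.7)]
lug_mid [([0.605, -0.153, 0.034], 0.59)]
pipe_mid [([0.642, 0.164, 0.038], 0.78)]
scene cap [ 646.3 -154. ] [47.2 48.8] 83.2 [0.0698 0.0737 0.0765]
scene lug [ 606.9 -140. ] [49.2 28.4] 41.3 [0.0446 0.0492 0.0548]
scene pipe [645.1 163.5] [45.3 48. ] 88.1 [0.0586 0.0639 0.0679]
scene plate 3655 c 646.3 -155.9 med [ 669.4 -157.8] size 216.3 215.2 long-ang 25.2 ztop 12.4
scene stripe 85 c 572.5 -119.8 med [ 579.3 -115.1] size 50.8 30.7 long-ang 76.4 ztop 12.6
scene flange 870 c 641.9 161.8 med [658.8 167.3] size 116.9 114.2 long-ang 4.2 ztop 12.4
magnet [([0.77, -0.0, -0.001], 0.85), ([0.648, -0.154, 0.002], 0.69)]
brush [([0.594, 0.406, 0.001], 0.77)]
tin [([0.531, -0.422, -0.0], 0.55)]
tube_mid [([0.642, -0.155, 0.036], 0.75), ([0.596, 0.403, 0.003], 0.31)]
cap_mid [([0.49, 0.141, 0.004], 0.77), ([0.355, 0.132, 0.009], 0.76), ([0.645, -0.159, 0.071], 0.64), ([0.353, -0.031, 0.006], 0.63)]
lug_mid [([0.607, -0.154, 0.027], 0.4), ([0.644, -0.158, 0.073], 0.17)]
pipe_mid [([0.645, 0.164, 0.037], 0.67), ([0.77, -0.0, -0.002], 0.58)]
```

View pics/ztop.png

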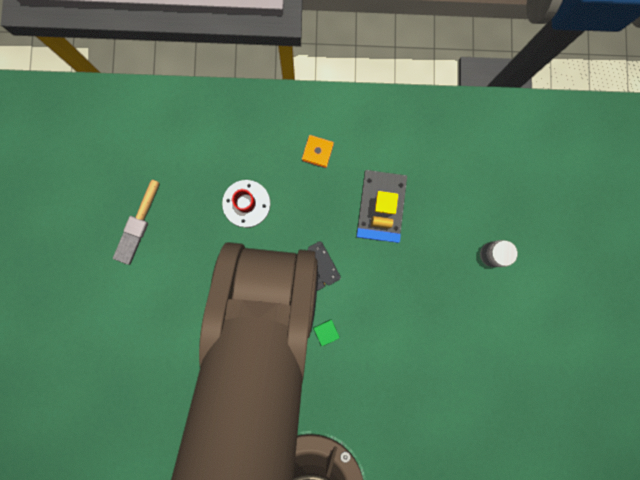

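View pics/zscene.png

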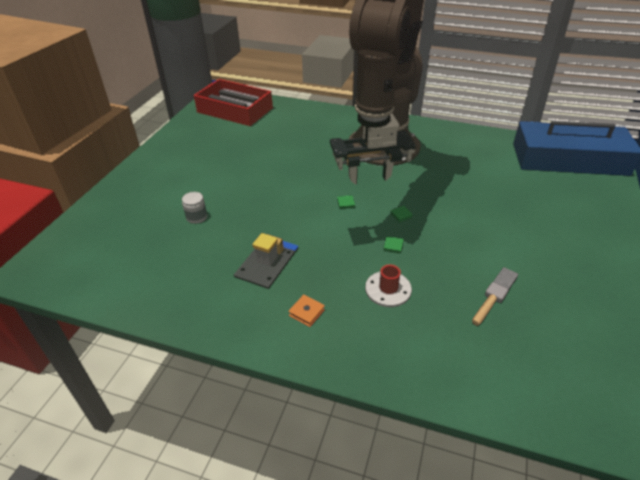

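Request:
{"method": "arm_command", "body": {
  "motion": [
    [70,0,0,0,0,0,0],
    [70,0,0,0,0,0,0],
    [70,0,0,0,0,0,0]
  ]
}}

```text
clock: 26.22
position: [0.4656, 0.0603, 0.3611]
ee_rot: [0.817, 1.412, -0.817]
force: [1.0, -0.6, 0.3]
width: 0.76
```

```bash
python3 -c "
from h import *
print(arm.sign_off())"
```

```text
the job is handed in; nothing more can be done
None
```

I placed the lug, tube, yellow cap and pipe in that order and handed the job in at about 26 s, with the arm drawn back clear of everything.

| Part | Top-camera check | Limit |
|---|---|---|
| Tube | about 4 mm from the plate's centre, square within 1°; measured before the cap went on | 12 mm, 0.2 rad |
| Lug | at about x = +42 mm (aim +40), 1° off parallel to the stripe; measured before the tube went down | 28 to 52 mm, 0.2 rad |
| Cap | about 1.5 mm from the tube's centre, level, square within 1° | 10 mm, 0.2 rad |
| Pipe | about 1 mm from the flange's centre, upright | 12 mm |

The magnet, brush and tin are where they were, to within the few millimetres the detectors are good to.

- **Camera disagreement:** the two cameras differ by about 3 mm in x, within calibration.
- **Lug after stacking:** the last outline checks of the lug were spoiled, because the tube stands next to it. The detectors still put it within a few millimetres of its place.

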